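# Set the centre punch on a bracket fresh from the die

### The arm

A 7-joint arm with a two-finger parallel gripper is mounted at the origin on the work surface. World frame = base frame: x ahead of the robot, y to its left, z up, the work surface at z = 0. Lengths are in m, angles in degrees, forces in N, time in s.
With the tool pointing down it reaches from about 0.4 to 0.75 m from the base axis. Payload 19.5 kg.
Tool frame: the origin (TCP) lies at the very end of the fingers, on their centre line; the grasp point (between the pads) lies 19 mm behind it; z points along the fingers, y is the line along which they close (so a half turn about z gives the same grasp; the last joint's range is limited). The gripper opens to 85 mm and grips with 20 to 120 N. Pads are 22 mm wide; open, the fingers measure 114 mm over their backs; the gripper's body (76 mm by 85 mm) begins 54 mm behind the grasp point. The pads swing forward as they close: fully open they stand 13 mm farther back than shut.
Start: joints at [69.402, 40.479, -1.581, 85.061, 1.261, 54.483, -4.326], TCP at [0.18, -0.546, 0.231] pointing down, gripper open.
Joint ranges: [-155.06, 155.06], [-18.47, 123.98], [-90, 86.84], [0, 140.48], [-83.41, 263.41], [0, 116], [-161.91, 161.91]. Speed limits (degrees/s): [108.29, 108.29, 147.25, 147.25, 172.46, 172.46, 172.46].

### API

Orientations are given as a 3x3 rotation matrix whose columns are the frame's x, y, z axes.
In Python, from workcell import monitor, viewer, job, boxes_of gives the robot as it stands.
- The arm moves only by the shell command python3 -m pendant 'ROWS' [FORCE]. ROWS is JSON, a list of rows, each an object of numbers: "x", "y", "z": the shift along the tool's x, y, z scaled (see below); "rx", "ry", "rz": the turn, a rotation vector about the tool's x, y, z scaled (see below); "gripper": the gripper command: -1 is shut, 1 is fully open, values between are in proportion. In form: [{"x": .., "y": .., "z": .., "rx": .., "ry": .., "rz": .., "gripper": ..}, ...]. A call has 1 to 20 rows; each row is the pose to reach, as a shift and turn from the pose commanded when the call began, along the tool's axes at that moment, turning the shorter way round; what a row does not reach only later rows make up. The controller multiplies each number of a shift by 0.1 m and each number of a turn by 180 degrees. A row lasts 1/12 s, in which the tool goes at most 41.7 mm and 7.16 degrees, less where a joint would pass 70% of its speed; a pose out of reach is approached as far as the arm can. A call with a number of a shift or a turn outside -1 to 1 is refused whole. A call with a gripper value outside its range is refused whole. The fingers move at their own pace and stop on an object; FORCE is the grip in N (left out, the last holds). Time passes only in rows, so rows that repeat a pose let the fingers close. It gives the time, the measured TCP pose, the force, the opening and the grip force at its end, in the units of the state.
- monitor.read_state(): the state, without advancing time (a new reading comes with each control period).
- viewer.grab_frame(name): name is "scene" or "top" or "wrist"; returns (picture, depth): 384x512x3 uint8, red, green, blue; 384x512 float32, m along the optical axis (not along the pixel's ray), 0 where there is no reading.
- viewer.camera_params(name): a dict with "fov_y" (degrees; the focal length in pixels is half the picture's height over the tangent of half this angle, whatever the lens; pixels are square), "cx", "cy" (the principal point, pixels), "extrinsics" (4x4, takes a point from camera to world coordinates). Camera axes: x right, y down, z forward; pixel columns grow to the right and rows downward; lengths in m; the calibration is good to about 2 mm. A picture is of the moment at which its call begins: read the wrist's pose just before it. camera_params takes no time and is no camera call; for the wrist camera it gives the pose at the moment of the call.
- job.close_job(): hands the job in; it is judged then, once.
Trained networks look in the newest picture that a camera, given by its name, has taken for a name from the list of things; names that differ only in an ending like _2 or _b are one class to them, and where a whole thing is asked for, a point or a joint stands for the part that bears it (a point fixed in the world has none). Each returns a list of dicts, best first, with "score" (0 to 1); they miss things now and then, are a little off and sometimes report something else, mostly with a low value. They report only what shows in the picture. A call takes as long as a camera call. They do not tell look-alikes from the thing itself.
- boxes_of(camera, name): "extent" ([left, top, width, height] in pixels, round what is visible of it).
The state is a dict: "time_s": time; "qpos": joint angles; "qd": joint speeds; "joint_efforts": joint torques, N m; "eef_pos": TCP position; "tcp_rot": TCP orientation; "force": force on the tool from outside, world axes, zero at the start; "wrist_torque": the same for the moment, N m; "gripper_width": opening from 0.0 (shut) to 1.0 (fully open); "finger_force": force on a finger pad.
Only numpy, scipy, OpenCV 4.12 (cv2) and the standard library are available. Lean on these libraries where they do the work, as an engineer would, in place of code of your own. Each camera call takes 0.05 s, during which the arm holds its last target. There are 200 camera calls.

### The job

Lift the brass angle bracket out of the open forming die and lay it, foot down, in the middle of the steel bench block, and let go of it. Then take the sprung centre punch out of its wooden stand and hold it upright with its tip inside the scribed circle on the bracket's foot, pressing gently so that the sprung nose is pushed about half-way in; finish while still holding it there like that, and leave the other things on the bench where they are.

Things in the scene. Friction and masses are not known exactly. Their poses are not given: they have to be found in the camera images.
- bracket_foot (a point): Brass angle bracket (an L), about 250 g, the foot plate 64 (its x) x 44 (its y) x 5 mm thick; this point is the centre of the foot plate, half-way through its thickness (2.5 mm above its underside). x points along the foot away from the upstand, z up. It starts lying in the die cavity, foot down.
- bracket_upstand (a point): The bracket's upright wall, 10 mm thick (along x), 44 mm wide (along y), standing 40 mm above the foot plate at its -x end (outer faces flush); this point is its centre, 27 mm to -x of the foot's centre, 20 mm above the foot's top face and 20 mm below the wall's top edge. Same axes as bracket_foot. While the bracket lies in the die the wall's upper 35 mm stand above the die's top face. Good to pinch across its thickness from above.
- mark (a point): Centre of the scribed circle (dark ring, 12 mm inside diameter, a dot in its middle) on the top face of the bracket's foot, 10 mm to +x of the foot's centre and 37 mm from the middle of the upright wall. Same axes as bracket_foot.
- die_cavity (a point): Centre of the floor of the rectangular cavity in the fixed steel forming die, 25 mm above the bench. The die is 110 (x) x 84 (y) mm on a 120 x 94 mm base, its top face 35 mm above the bench; the cavity is 68 x 48 mm and 10 mm deep, open at the top, 2 mm of play round the bracket's foot. z up.
- block_top (a point): Centre of the top face of the fixed steel bench block, 100 x 100 mm, 45 mm above the bench, on a 124 x 124 x 20 mm rubber foot. x and y along its sides, z up.
- stand_hole (a point): Centre of the hole's mouth in the top of the fixed wooden punch stand, 70 x 70 mm and 45 mm high; the square 18 mm hole goes right through. z up.
- punch_grip (a point): Sprung steel centre punch, about 115 g, 114 mm long, standing tip down in the stand, hung by its collar (24 mm across, 6 mm thick) on the stand's top face. This point is on its axis in the middle of the round 14 mm barrel, 78 mm above the tip (nose out), 38 mm above the stand's top face and 36 mm below the punch's top; the barrel runs from 32 mm below to 32 mm above it, with a 17 mm cap on top. z along the punch, up.
- punch_tip (a point): The punch's point (3 mm across), at the end of its sprung nose, 78 mm below punch_grip while the nose is out.
- nose (a joint): How far the punch's sprung nose is pushed in, 0 to 0.012 m; a spring pushes it out, about 1.2 N at 0 and 0.6 N more for each mm, so half-way in is about 5 N and fully in about 8.4 N.
- hammer: Hammer, about 260 mm long, lying across the far side of the bench; origin under its middle, on the bench. Leave alone.
- jar_a: Glass jar, 70 mm across and 85 mm high, blue cap; origin at the centre of its underside. Leave alone.
- jar_b: Second glass jar, the same. Leave alone.
- scissors: Scissors with red handles lying on the far side of the bench, about 160 mm long, 8 mm high; origin under its pivot. Leave alone.
- file: Flat file with a wooden handle, 177 mm long, 14 mm high, lying between the things; origin on the bench under the tang, x towards the file's end. Leave alone.
- mandrel: Slim aluminium ring mandrel, 160 mm long, 15 mm across, lying between the things; origin on the bench under its middle. Leave alone.
There are look-alikes about, which are no part of the job. Leave any turquoise look-alike of the part that bears die_cavity alone. Leave any purple look-alike of the part that bears bracket_foot alone.

How it is judged:
By the outcome, as a careful person would: the job done as asked, in the order asked, and still so for the second after the job is handed in, while the arm keeps its last pose, push and grip.
It also fails if it takes over 64 s, if anything falls off the work surface, if the arm or the gripper's body presses on something with over 40 N, if the wrist force passes 120 N, or if a joint passes its speed limit or range.

## Working session

There is one attempt and no reset: what is moved stays moved. The work goes in short steps, Python scripts to look and compute and a shell command to move; the robot and the scene stay as the last step left them, time stands still between calls to the robot, and variables do not carry over. Pictures are saved under pics/ and viewed, at most 10 in all, crops included, and the job is handed in when it is done.

```bash
mkdir -p pics; ls; cat > h.py <<'E'
import numpy as np, cv2
from workcell import monitor, viewer, job, boxes_of
def K(n):
    p=viewer.camera_params(n); f=192/np.tan(np.radians(p["fov_y"]/2)); return f,p["cx"],p["cy"],np.array(p["extrinsics"])
def cloud(n,d,k=None):
    f,cx,cy,T=k or K(n); v,u=np.mgrid[:384,:512]
    P=np.stack([(u-cx)/f*d,(v-cy)/f*d,d],-1)
    P=P@T[:3,:3].T+T[:3,3]; P[d==0]=np.nan; return P
def save(n,im): cv2.imwrite("pics/"+n,im[...,::-1])
E
python3 - <<'E'
from h import *
s=monitor.read_state(); print(s)
ims=[]
for n in ("scene","top"):
    im,d=viewer.grab_frame(n); np.savez(n,im=im,d=d,P=cloud(n,d)); save(n+".png",cv2.resize(im,(800,600)))
    P=cloud(n,d)
    print(n,K(n)[3][:3].round(3).tolist())
    for k in ("bracket_foot","die_cavity","block_top","stand_hole","punch_grip","mark","hammer","jar_a","file","mandrel"):
        for b in boxes_of(n,k)[:4]:
            if b["score"]>.2:
                l,t,w,h=b["extent"]; c=P[int(t+h/2),int(l+w/2)]
                print(n,k,round(b["score"],2),np.round(b["extent"]).tolist(),c.round(3))
E
```

```text
pics
{'time_s': 0.0, 'qpos': array([69.40084718, 40.51683001, -1.58332567, 85.08230377,  1.26040156,
       54.48300688, -4.32544802]), 'qd': array([-0.11183617, -0.01425998, -0.08982935,  0.00612564,  0.04281129,
        0.06670113,  0.01569053]), 'joint_efforts': array([-6.95674771e-05, -8.83199859e+01,  1.23469848e+00, -2.36163622e+01,
        1.68599503e-02,  6.48911839e-03, -2.36334284e-05]), 'eef_pos': array([ 0.17961459, -0.54595606,  0.23080681]), 'tcp_rot': array([[ 9.49912256e-01,  3.12516503e-01, -3.76141023e-04],
       [ 3.12516728e-01, -9.49911657e-01,  1.06704416e-03],
       [-2.38318334e-05, -1.13114869e-03, -9.99999360e-01]]), 'force': array([-0.21171428, -0.00267816,  0.45561559]), 'wrist_torque': array([-0.00041743, -0.02338884,  0.00010562]), 'finger_force': 0.0, 'gripper_width': 0.9982201922323892}
scene [[-0.87, 0.289, -0.399, 0.946], [0.493, 0.504, -0.709, 0.588], [-0.004, -0.814, -0.581, 0.593]]
scene bracket_foot 0.9 [280.0, 139.0, 28.0, 25.0] [ 0.368 -0.231  0.006]
scene bracket_foot 0.49 [222.0, 139.0, 26.0, 28.0] [ 0.525 -0.266  0.029]
scene die_cavity 0.
[... 1461 characters left out ...]
k_top 0.73 [116.0, 204.0, 49.0, 45.0] [0.486 0.262 0.045]
top stand_hole 0.95 [226.0, 187.0, 24.0, 29.0] [ 0.555 -0.015  0.083]
top mark 0.79 [305.0, 250.0, 20.0, 25.0] [ 0.386 -0.231  0.007]
top mark 0.66 [308.0, 196.0, 22.0, 26.0] [ 0.541 -0.241  0.029]
top hammer 0.92 [215.0, 115.0, 89.0, 33.0] [ 0.774 -0.07  -0.   ]
top jar_a 0.64 [174.0, 122.0, 28.0, 29.0] [0.735 0.128 0.089]
top jar_a 0.46 [113.0, 200.0, 55.0, 49.0] [0.494 0.264 0.047]
top file 0.68 [305.0, 135.0, 52.0, 36.0] [ 0.706 -0.282  0.003]
top file 0.67 [275.0, 171.0, 6.0, 60.0] [ 0.565 -0.127  0.008]
top mandrel 0.69 [184.0, 178.0, 10.0, 51.0] [0.555 0.135 0.009]
top mandrel 0.62 [112.0, 200.0, 56.0, 48.0] [0.492 0.269 0.043]
```

```bash
python3 - <<'E'
from h import *
a=np.load("top.npz")["im"][100:290,90:420]; b=np.load("scene.npz")["im"][100:350,150:470]
a=cv2.resize(a,(500,288),interpolation=2); b=cv2.resize(b,(500,312),interpolation=2) if 0 else cv2.resize(b,(400,312),interpolation=2)
a=cv2.resize(np.load("top.npz")["im"][100:290,90:420],(521,300),interpolation=2)
c=np.zeros((600,800,3),np.uint8); c[:300,:521]=a; c[300:600,:384]=cv2.resize(b,(384,300)); 
c[300:600,390:790]=cv2.resize(np.load("scene.npz")["im"][110:180,190:283+0],(400,300),interpolation=2)
save("crops.png",c)
E
```

```text
(no output)
```

View pics/crops.png

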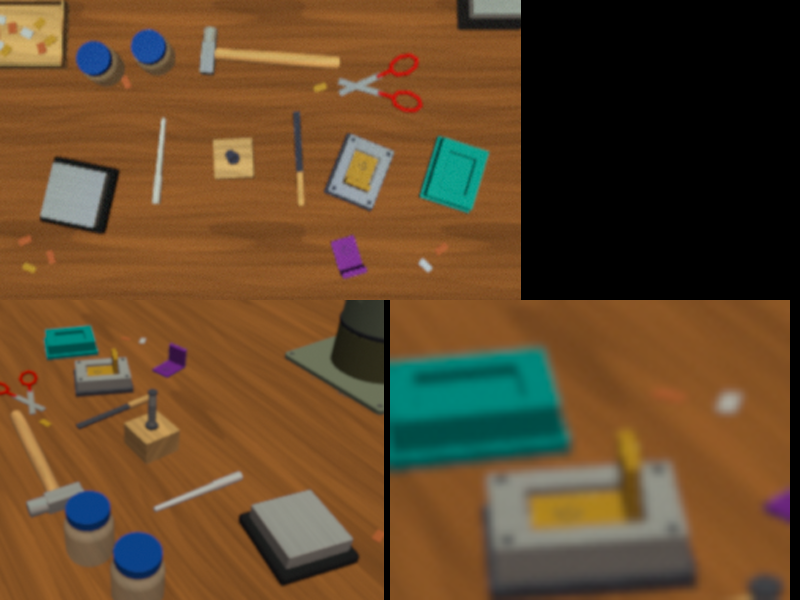

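The brass bracket is in the grey steel die, at about (318,208) in the top picture. Its upstand is at the end nearer the robot. The turquoise die at about (377,209) and the purple bracket at about (311,262) are the look-alikes, so I'll leave both alone. The grey and brass pair fits the description, and the enlarged crop confirms it.

```bash
python3 - <<'E'
from h import *
s=monitor.read_state(); R=s["tcp_rot"]; p=s["eef_pos"]
f,cx,cy,T=K("wrist"); print("cam in tool",(R.T@(T[:3,3]-p)).round(3),(R.T@T[:3,:3]).round(2).tolist(),f,cx,cy)
for n in("top","scene"):
  P=np.load(n+".npz")["P"]
  for nm,c,z0,z1,r in(("die",(.54,-.24),.031,.045,.09),("block",(.49,.265),.038,.055,.1),("stand",(.557,-.0),.038,.052,.06),("ups",(.51,-.24),.05,.08,.06),("punch",(.557,0),.06,.12,.05),("punchcap",(.557,0),.105,.14,.05)):
    m=(np.hypot(P[...,0]-c[0],P[...,1]-c[1])<r)&(P[...,2]>z0)&(P[...,2]<z1); q=P[m]
    if len(q)>3:
        r_=cv2.minAreaRect((q[:,:2]*1000).astype(np.float32)); print(n,nm,len(q),np.round(r_[0],1),np.round(r_[1],1),round(r_[2],1),np.median(q[:,2]).round(3),q[:,2].max().round(3))
E
```

```text
cam in tool [ 0.078  0.001 -0.142] [[0.0, -0.95, -0.3], [1.0, 0.0, -0.0], [0.0, -0.3, 0.95]] 318.3500251651386 255.73563228207573 190.2810882289257
top die 890 [ 539.4 -240.1] [ 84.7 110.2] 68.0 0.035 0.044
top block 1248 [493.7 277.3] [102.3  99.9] 78.6 0.045 0.051
top stand 558 [560.7 -10. ] [70.1 70.2] 3.2 0.046 0.052
top ups 72 [ 514.5 -229.1] [43.4 10. ] 67.6 0.071 0.074
top punch 35 [560.6 -11.2] [15.6 13.3] 1.3 0.118 0.12
top punchcap 34 [560.4  -9.9] [15.  14.9] 45.1 0.119 0.124
scene die 548 [ 538.4 -238.4] [ 88.6 110.1] 67.9 0.034 0.045
scene block 2899 [494.  278.7] [102.  101.8] 78.3 0.045 0.048
scene stand 714 [560.1  -8.5] [73.2 72.4] 2.6 0.044 0.051
scene ups 70 [ 514.6 -227.6] [47.5  9.8] 69.9 0.067 0.071
scene punch 191 [561.2  -7.9] [15.4 15.2] 24.3 0.095 0.12
scene punchcap 65 [560.9  -8. ] [15.  15.1] 26.4 0.117 0.121
```

```bash
cat > go.py <<'E'
import sys; from h import *
# go.py x y z yaw : tool-axis shift (units of .1 m) and turn (units of 180 deg) to a tool-down pose, y axis at yaw
s=monitor.read_state(); R=s["tcp_rot"]; x,y,z,a=map(float,sys.argv[1:5]); a=np.radians(a); c,n=np.cos(a),np.sin(a)
Rt=np.array([[-n,c,0],[c,n,0],[0,0,-1.]]).T
from scipy.spatial.transform import Rotation as Ro
print("t",s["time_s"],"shift",(R.T@(np.array([x,y,z])-s["eef_pos"])/.1).round(4),"turn",(Ro.from_matrix(R.T@Rt).as_rotvec()/np.pi).round(4))
E
A='[{"x":0.83,"y":-0.39,"z":0.16,"gripper":0.2},{"x":0.83,"y":-0.39,"z":0.16,"gripper":0.2},{"x":0.83,"y":-0.39,"z":0.16,"gripper":0.2}]'
python3 -m pendant '[{"x":0.83,"y":-0.39,"z":0.16,"gripper":0.2},{"x":0.83,"y":-0.39,"z":0.16,"gripper":0.2},{"x":0.83,"y":-0.39,"z":0.16,"gripper":0.2}]' 60
python3 -m pendant '[{"x":0.83,"y":-0.39,"z":0.16,"gripper":0.2},{"x":0.83,"y":-0.39,"z":0.16,"gripper":0.2},{"x":0.83,"y":-0.39,"z":0.16,"gripper":0.2}]'
python3 -m pendant '[{"x":0.83,"y":-0.39,"z":0.16,"gripper":0.2},{"x":0.83,"y":-0.39,"z":0.16,"gripper":0.2},{"x":0.83,"y":-0.39,"z":0.16,"gripper":0.2}]'
python3 go.py .5145 -.2284 .15 -22
```

```text
t 1.1 shift [ 4.1737 -1.9726  0.8127] turn [-0.     -0.     -0.2766]$[0]: bad value
$[0]: bad value
$[0]: bad value
```

```bash
python3 -m pendant '[{"x":0.83,"y":-0.39,"z":0.16,"rx":0,"ry":0,"rz":0,"gripper":0.2},{"x":0.83,"y":-0.39,"z":0.16,"rx":0,"ry":0,"rz":0,"gripper":0.2},{"x":0.83,"y":-0.39,"z":0.16,"rx":0,"ry":0,"rz":0,"gripper":0.2}]' 60
python3 go.py .5145 -.2284 .15 -22
```

```text
time_s: 1.35
eef_pos: [0.2508, -0.479, 0.2145]
tcp_rot: [[0.948, 0.317, 0.002], [0.317, -0.948, 0.003], [0.003, -0.002, -1.0]]
force: [2.4, 0.9, -0.4]
gripper_width: 0.611
finger_force: 0.0
t 1.35 shift [ 3.294  -1.5378  0.658 ] turn [-0.0003 -0.0011 -0.275 ]
```

```bash
python3 -m pendant '[{"x":0.83,"y":-0.39,"z":0.16,"rx":0,"ry":0,"rz":0,"gripper":0.2},{"x":0.83,"y":-0.39,"z":0.16,"rx":0,"ry":0,"rz":0,"gripper":0.2},{"x":0.83,"y":-0.39,"z":0.16,"rx":0,"ry":0,"rz":0,"gripper":0.2}]'>/dev/null
python3 -m pendant '[{"x":0.83,"y":-0.39,"z":0.16,"rx":0,"ry":0,"rz":0,"gripper":0.2},{"x":0.83,"y":-0.39,"z":0.16,"rx":0,"ry":0,"rz":0,"gripper":0.2},{"x":0.83,"y":-0.39,"z":0.16,"rx":0,"ry":0,"rz":0,"gripper":0.2}]'>/dev/null
python3 -m pendant '[{"x":0.83,"y":-0.39,"z":0.16,"rx":0,"ry":0,"rz":0,"gripper":0.2},{"x":0.83,"y":-0.39,"z":0.16,"rx":0,"ry":0,"rz":0,"gripper":0.2},{"x":0.83,"y":-0.39,"z":0.16,"rx":0,"ry":0,"rz":0,"gripper":0.2}]'>/dev/null
python3 -m pendant '[{"x":0.83,"y":-0.39,"z":0.16,"rx":0,"ry":0,"rz":0,"gripper":0.2},{"x":0.83,"y":-0.39,"z":0.16,"rx":0,"ry":0,"rz":0,"gripper":0.2},{"x":0.83,"y":-0.39,"z":0.16,"rx":0,"ry":0,"rz":0,"gripper":0.2},{"x":0.83,"y":-0.39,"z":0.16,"rx":0,"ry":0,"rz":0,"gripper":0.2}]'>/dev/null
python3 -m pendant '[{"x":0,"y":0,"z":0,"rx":0,"ry":0,"rz":-0.276,"gripper":0.2},{"x":0,"y":0,"z":0,"rx":0,"ry":0,"rz":-0.276,"gripper":0.2},{"x":0,"y":0,"z":0,"rx":0,"ry":0,"rz":-0.276,"gripper":0.2},{"x":0,"y":0,"z":0,"rx":0,"ry":0,"rz":-0.276,"gripper":0.2},{"x":0,"y":0,"z":0,"rx":0,"ry":0,"rz":-0.276,"gripper":0.2},{"x":0,"y":0,"z":0,"rx":0,"ry":0,"rz":-0.276,"gripper":0.2},{"x":0,"y":0,"z":0,"rx":0,"ry":0,"rz":-0.276,"gripper":0.2},{"x":0,"y":0,"z":0,"rx":0,"ry":0,"rz":-0.276,"gripper":0.2},{"x":0,"y":0,"z":0,"rx":0,"ry":0,"rz":-0.276,"gripper":0.2},{"x":0,"y":0,"z":0,"rx":0,"ry":0,"rz":-0.276,"gripper":0.2}]'
python3 - <<'E'
from h import *
k=K("wrist"); im,d=viewer.grab_frame("wrist"); P=cloud("wrist",d,k); save("w1.png",im); print(d[d>0].min())
for nm,c,z0,z1,r in(("die",(.54,-.24),.031,.04,.09),("ups",(.5145,-.2284),.05,.08,.035),("upstop",(.5145,-.2284),.065,.08,.035)):
    m=(np.hypot(P[...,0]-c[0],P[...,1]-c[1])<r)&(P[...,2]>z0)&(P[...,2]<z1); q=P[m]
    if len(q)>3:
        r_=cv2.minAreaRect((q[:,:2]*1000).astype(np.float32)); print(nm,len(q),np.round(r_[0],1),np.round(r_[1],1),round(r_[2],1),np.median(q[:,2]).round(3),q[:,2].max().round(3))
E
python3 go.py .5145 -.2284 .04 -22
```

```text
time_s: 3.27
eef_pos: [0.5127, -0.2317, 0.1513]
tcp_rot: [[0.381, 0.925, -0.0], [0.925, -0.381, -0.0], [-0.0, -0.0, -1.0]]
force: [0.7, -0.4, 0.6]
gripper_width: 0.603
finger_force: 0.0
0.06544364
die 8263 [ 540.6 -241.1] [ 84.7 110.4] 67.9 0.035 0.04
ups 821 [ 515.9 -230.3] [44.6 10. ] 68.0 0.07 0.072
upstop 766 [ 515.6 -230.3] [44.4  9.6] 68.0 0.07 0.072
t 3.3167 shift [0.0353 0.0039 1.1135] turn [-0.      0.     -0.0018]
```

View pics/w1.png

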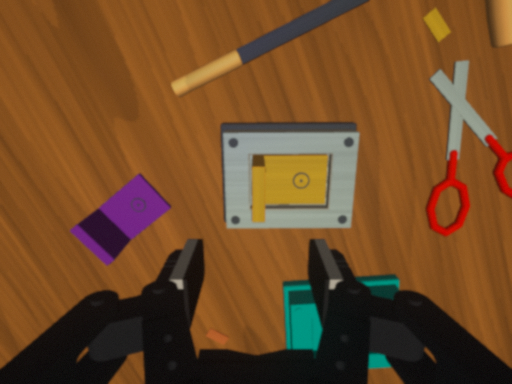

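The wrist picture shows the brass upstand at (259,190) and the ring at (301,181), both inside the grey die. The jaws line up with the upstand's thickness, so I'm going down.

```bash
python3 -m pendant '[{"x":0.026,"y":0.015,"z":0.35,"rx":0,"ry":0,"rz":0,"gripper":0.2},{"x":0.026,"y":0.015,"z":0.7,"rx":0,"ry":0,"rz":0,"gripper":0.2},{"x":0.026,"y":0.015,"z":0.7,"rx":0,"ry":0,"rz":0,"gripper":0.2},{"x":0.026,"y":0.015,"z":0.7,"rx":0,"ry":0,"rz":0,"gripper":0.2}]'
python3 go.py .5152 -.2297 .041 -22
```

```text
time_s: 3.65
eef_pos: [0.5148, -0.2292, 0.081]
tcp_rot: [[0.378, 0.926, -0.002], [0.926, -0.378, 0.001], [-0.0, -0.002, -1.0]]
force: [1.5, 0.2, 1.1]
gripper_width: 0.596
finger_force: 0.0
t 3.65 shift [-0.0033  0.0068  0.4003] turn [-0.0008  0.0001 -0.001 ]
```

```bash
python3 -m pendant '[{"x":0,"y":0.005,"z":0.25,"rx":0,"ry":0,"rz":0,"gripper":0.2},{"x":0,"y":0.005,"z":0.4,"rx":0,"ry":0,"rz":0,"gripper":0.2},{"x":0,"y":0.005,"z":0.4,"rx":0,"ry":0,"rz":0,"gripper":0.2},{"x":0,"y":0.005,"z":0.4,"rx":0,"ry":0,"rz":0,"gripper":-0.4},{"x":0,"y":0.005,"z":0.4,"rx":0,"ry":0,"rz":0,"gripper":-0.6},{"x":0,"y":0.005,"z":0.4,"rx":0,"ry":0,"rz":0,"gripper":-1},{"x":0,"y":0.005,"z":0.4,"rx":0,"ry":0,"rz":0,"gripper":-1},{"x":0,"y":0.005,"z":0.4,"rx":0,"ry":0,"rz":0,"gripper":-1},{"x":0,"y":0.005,"z":0.4,"rx":0,"ry":0,"rz":0,"gripper":-1},{"x":0,"y":0.005,"z":0.4,"rx":0,"ry":0,"rz":0,"gripper":-1}]' 60
python3 -m pendant '[{"x":0,"y":0,"z":-0.1,"rx":0,"ry":0,"rz":0,"gripper":-1},{"x":0,"y":0,"z":-0.2,"rx":0,"ry":0,"rz":0,"gripper":-1},{"x":0,"y":0,"z":-0.2,"rx":0,"ry":0,"rz":0,"gripper":-1}]'
```

```text
time_s: 4.48
eef_pos: [0.5164, -0.2299, 0.0429]
tcp_rot: [[0.377, 0.926, 0.002], [0.926, -0.377, -0.001], [-0.0, 0.002, -1.0]]
force: [-1.9, 1.5, 14.3]
gripper_width: 0.107
finger_force: 59.6
time_s: 4.73
eef_pos: [0.5166, -0.23, 0.0637]
tcp_rot: [[0.377, 0.926, 0.002], [0.926, -0.377, -0.001], [0.0, 0.003, -1.0]]
force: [0.0, -0.6, -1.9]
gripper_width: 0.099
finger_force: 58.9
```

```bash
python3 -m pendant '[{"x":0,"y":0,"z":-0.4,"rx":0,"ry":0,"rz":0,"gripper":-1},{"x":0,"y":0,"z":-0.75,"rx":0,"ry":0,"rz":0,"gripper":-1},{"x":0,"y":0,"z":-0.75,"rx":0,"ry":0,"rz":0,"gripper":-1}]' | grep -E "eef|wid"
python3 -m pendant '[{"x":0.3,"y":-0.15,"z":-0.15,"rx":0,"ry":0,"rz":0,"gripper":-1},{"x":0.6,"y":-0.31,"z":-0.3,"rx":0,"ry":0,"rz":0,"gripper":-1},{"x":0.91,"y":-0.478,"z":-0.45,"rx":0,"ry":0,"rz":0,"gripper":-1},{"x":0.91,"y":-0.478,"z":-0.45,"rx":0,"ry":0,"rz":0,"gripper":-1}]'| grep -E "eef|wid"
python3 -m pendant '[{"x":0.91,"y":-0.478,"z":0,"rx":0,"ry":0,"rz":0,"gripper":-1},{"x":0.91,"y":-0.478,"z":0,"rx":0,"ry":0,"rz":0,"gripper":-1},{"x":0.91,"y":-0.478,"z":0,"rx":0,"ry":0,"rz":0,"gripper":-1}]'| grep -E "eef|wid"
python3 -m pendant '[{"x":0.91,"y":-0.478,"z":0,"rx":0,"ry":0,"rz":0,"gripper":-1},{"x":0.91,"y":-0.478,"z":0,"rx":0,"ry":0,"rz":0,"gripper":-1},{"x":0.91,"y":-0.478,"z":0,"rx":0,"ry":0,"rz":0,"gripper":-1}]'| grep -E "eef|wid"
python3 -m pendant '[{"x":0.91,"y":-0.478,"z":0,"rx":0,"ry":0,"rz":0,"gripper":-1},{"x":0.91,"y":-0.478,"z":0,"rx":0,"ry":0,"rz":0,"gripper":-1},{"x":0.91,"y":-0.478,"z":0,"rx":0,"ry":0,"rz":0,"gripper":-1},{"x":0.91,"y":-0.478,"z":0,"rx":0,"ry":0,"rz":0,"gripper":-1},{"x":0.91,"y":-0.478,"z":0,"rx":0,"ry":0,"rz":0,"gripper":-1}]'
python3 go.py .4675 .2834 .1 -11.5
```

```text
eef_pos: [0.5178, -0.2304, 0.1422]
gripper_width: 0.105
eef_pos: [0.5065, -0.1207, 0.1841]
gripper_width: 0.107
eef_pos: [0.4951, -0.0204, 0.1818]
gripper_width: 0.105
eef_pos: [0.4849, 0.0823, 0.1817]
gripper_width: 0.103
time_s: 6.23
eef_pos: [0.4754, 0.1805, 0.1815]
tcp_rot: [[0.375, 0.927, 0.0], [0.927, -0.375, 0.0], [0.0, 0.0, -1.0]]
force: [0.2, -1.1, -2.9]
gripper_width: 0.106
finger_force: 59.6
t 6.2333 shift [ 0.9244 -0.4592  0.8151] turn [ 0.     -0.0001 -0.0583]
```

```bash
python3 -m pendant '[{"x":0.92,"y":-0.46,"z":0.2,"rx":0,"ry":0,"rz":-0.058,"gripper":-1},{"x":0.92,"y":-0.46,"z":0.2,"rx":0,"ry":0,"rz":-0.058,"gripper":-1},{"x":0.92,"y":-0.46,"z":0.2,"rx":0,"ry":0,"rz":-0.058,"gripper":-1},{"x":0.92,"y":-0.46,"z":0.2,"rx":0,"ry":0,"rz":-0.058,"gripper":-1},{"x":0.92,"y":-0.46,"z":0.2,"rx":0,"ry":0,"rz":-0.058,"gripper":-1}]'
cat > look.py <<'E'
from h import *
import sys
k=K("wrist"); im,d=viewer.grab_frame("wrist"); P=cloud("wrist",d,k); save(sys.argv[1],im); np.savez("w",im=im,d=d,P=P)
for a in sys.argv[2:]:
    x,y,z0,z1,r=map(float,a.split(","))
    m=(np.hypot(P[...,0]-x,P[...,1]-y)<r)&(P[...,2]>z0)&(P[...,2]<z1); q=P[m]
    if len(q)>3:
        r_=cv2.minAreaRect((q[:,:2]*1000).astype(np.float32)); print(a,len(q),np.round(r_[0],1),np.round(r_[1],1),round(r_[2],1),np.percentile(q[:,2],[1,50,99]).round(4))
E
python3 look.py w2.png .494,.278,.041,.049,.085
python3 go.py .4675 .2834 .07 -11.5
```

```text
time_s: 6.65
eef_pos: [0.4677, 0.2818, 0.1611]
tcp_rot: [[0.202, 0.979, -0.0], [0.979, -0.202, -0.001], [-0.001, -0.0, -1.0]]
force: [0.6, -1.5, -2.7]
gripper_width: 0.107
finger_force: 59.7
.494,.278,.041,.049,.085 9684 [495.7 277.7] [ 98.1 100.6] 78.8 [0.0431 0.0448 0.0464]
t 6.7 shift [ 0.0254 -0.012   0.9137] turn [ 0.0001  0.0003 -0.0014]
```

View pics/w2.png

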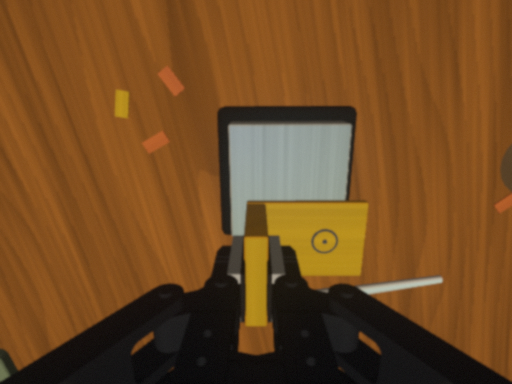

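The bracket is held square, with its ring at (325,241), and the block is centred at about (290,170). The next move is to lower it.

```bash
python3 -m pendant '[{"x":0.025,"y":-0.005,"z":0.35,"rx":0,"ry":0,"rz":0,"gripper":-1},{"x":0.025,"y":-0.005,"z":0.7,"rx":0,"ry":0,"rz":0,"gripper":-1},{"x":0.025,"y":-0.005,"z":0.85,"rx":0,"ry":0,"rz":0,"gripper":-1},{"x":0.025,"y":-0.005,"z":0.91,"rx":0,"ry":0,"rz":0,"gripper":-1},{"x":0.025,"y":-0.005,"z":0.91,"rx":0,"ry":0,"rz":0,"gripper":-1},{"x":0.025,"y":-0.005,"z":0.91,"rx":0,"ry":0,"rz":0,"gripper":-1}]'
python3 go.py .4685 .2834 .063 -11.5
```

```text
time_s: 7.2
eef_pos: [0.4685, 0.2841, 0.0714]
tcp_rot: [[0.204, 0.979, 0.001], [0.979, -0.204, 0.0], [0.001, 0.001, -1.0]]
force: [0.1, 0.1, -0.9]
gripper_width: 0.104
finger_force: 59.6
t 7.2 shift [-0.0067  0.0016  0.0841] turn [ 0.0003 -0.0002 -0.0014]
```

```bash
python3 -m pendant '[{"x":-0.006,"y":0,"z":0.05,"rx":0,"ry":0,"rz":0,"gripper":-1},{"x":-0.006,"y":0,"z":0.06,"rx":0,"ry":0,"rz":0,"gripper":-1},{"x":-0.006,"y":0,"z":0.07,"rx":0,"ry":0,"rz":0,"gripper":-1},{"x":-0.006,"y":0,"z":0.07,"rx":0,"ry":0,"rz":0,"gripper":-1}]'
python3 -m pendant '[{"x":0,"y":0,"z":0.008,"rx":0,"ry":0,"rz":0,"gripper":-1},{"x":0,"y":0,"z":0.008,"rx":0,"ry":0,"rz":0,"gripper":-1}]'|grep -E "eef|force"
```

```text
time_s: 7.53
eef_pos: [0.4677, 0.2841, 0.0636]
tcp_rot: [[0.202, 0.979, 0.0], [0.979, -0.202, 0.0], [0.0, 0.0, -1.0]]
force: [-0.6, -0.3, -2.1]
gripper_width: 0.11
finger_force: 59.7
eef_pos: [0.4677, 0.2842, 0.0629]
force: [-1.1, -0.2, 5.0]
finger_force: 60.6
```

```bash
python3 -m pendant '[{"x":0,"y":0,"z":-0.003,"rx":0,"ry":0,"rz":0,"gripper":-0.6},{"x":0,"y":0,"z":-0.003,"rx":0,"ry":0,"rz":0,"gripper":-0.4},{"x":0,"y":0,"z":-0.003,"rx":0,"ry":0,"rz":0,"gripper":-0.2},{"x":0,"y":0,"z":-0.003,"rx":0,"ry":0,"rz":0,"gripper":-0.1},{"x":0,"y":0,"z":-0.003,"rx":0,"ry":0,"rz":0,"gripper":-0.1},{"x":0,"y":0,"z":-0.15,"rx":0,"ry":0,"rz":0,"gripper":-0.1},{"x":0,"y":0,"z":-0.4,"rx":0,"ry":0,"rz":0,"gripper":0},{"x":0,"y":0,"z":-0.8,"rx":0,"ry":0,"rz":0,"gripper":0},{"x":0,"y":0,"z":-1,"rx":0,"ry":0,"rz":0,"gripper":0},{"x":0,"y":0,"z":-1,"rx":0,"ry":0,"rz":0,"gripper":0},{"x":0,"y":0,"z":-1,"rx":0,"ry":0,"rz":0,"gripper":0}]'
python3 look.py w3.png .495,.278,.041,.0475,.085 .495,.278,.0478,.054,.06 .47,.283,.07,.1,.05
python3 - <<'E'
from h import *
w=np.load("w.npz"); P=w["P"]; k=K("wrist")
for b in boxes_of("wrist","mark")[:3]:
    l,t,ww,h=b["extent"]; print(b["score"],np.round(b["extent"]),P[int(t+h/2),int(l+ww/2)].round(4))
E
python3 go.py .5605 -.0095 .18 90
```

```text
time_s: 8.62
eef_pos: [0.4679, 0.2842, 0.1633]
tcp_rot: [[0.202, 0.979, 0.001], [0.979, -0.202, 0.001], [0.001, 0.001, -1.0]]
force: [-0.5, -0.5, -1.3]
gripper_width: 0.499
finger_force: 0.0
.495,.278,.041,.0475,.085 8844 [495.4 276.8] [100.3 100.1] 78.7 [0.0431 0.0448 0.0464]
.495,.278,.0478,.054,.06 3148 [494.6 278.2] [43.6 64. ] 78.2 [0.0482 0.0498 0.0515]
.47,.283,.07,.1,.05 858 [468.2 283.6] [44.1 10. ] 78.5 [0.0706 0.0896 0.0912]
0.83 [248. 161.  81.  70.] [0.4938 0.2692 0.049 ]
t 8.7167 shift [-2.6847  1.5061 -0.1813] turn [-4.000e-04 -1.000e-04 -5.648e-01]
```

View pics/w3.png

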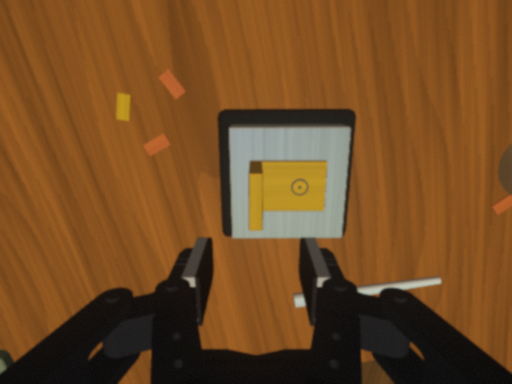

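The bracket lies flat and centred on the block, with its ring at (300,187). Next is the punch. I'll keep this yaw, since the barrel is round.

```bash
python3 - <<'E'
from h import *
P=np.load("w.npz")["P"]; print("ring",np.nanmean(P[185:190,298:303].reshape(-1,3),0).round(4))
E
python3 -m pendant '[{"x":-0.3,"y":0.17,"z":-0.06,"rx":0,"ry":0,"rz":0,"gripper":0},{"x":-0.6,"y":0.34,"z":-0.06,"rx":0,"ry":0,"rz":0,"gripper":0},{"x":-0.895,"y":0.502,"z":-0.06,"rx":0,"ry":0,"rz":0,"gripper":0}]'|grep eef
python3 -m pendant '[{"x":-0.3,"y":0.17,"z":-0.06,"rx":0,"ry":0,"rz":0,"gripper":0},{"x":-0.6,"y":0.34,"z":-0.06,"rx":0,"ry":0,"rz":0,"gripper":0},{"x":-0.895,"y":0.502,"z":-0.06,"rx":0,"ry":0,"rz":0,"gripper":0}]'|grep eef
python3 -m pendant '[{"x":-0.3,"y":0.17,"z":-0.06,"rx":0,"ry":0,"rz":0,"gripper":0},{"x":-0.6,"y":0.34,"z":-0.06,"rx":0,"ry":0,"rz":0,"gripper":0},{"x":-0.895,"y":0.502,"z":-0.06,"rx":0,"ry":0,"rz":0,"gripper":0},{"x":-0.895,"y":0.502,"z":-0.06,"rx":0,"ry":0,"rz":0,"gripper":0},{"x":-0.895,"y":0.502,"z":-0.06,"rx":0,"ry":0,"rz":0,"gripper":0}]'|grep eef
python3 look.py w4.png .5605,-.0095,.113,.13,.03 .5605,-.0095,.039,.049,.06 .5605,-.0095,.06,.11,.03
python3 go.py .5605 -.0095 .066 -11.5
```

```text
ring [0.5049 0.2755 0.0504]
eef_pos: [0.4985, 0.185, 0.1676]
eef_pos: [0.5297, 0.0866, 0.1736]
eef_pos: [0.5605, -0.0111, 0.1792]
.5605,-.0095,.113,.13,.03 462 [561.9 -10.7] [16.7 16.3] 26.9 [0.1163 0.1187 0.1203]
.5605,-.0095,.039,.049,.06 4839 [562.1 -11. ] [70.1 70.6] 3.1 [0.0423 0.0448 0.0465]
.5605,-.0095,.06,.11,.03 338 [562.9  -7. ] [ 6.8 14.4] 78.1 [0.0602 0.0884 0.1095]
t 9.6833 shift [-1.1000e-03  4.0000e-03  1.1343e+00] turn [-0.0006 -0.0001 -0.0012]
```

View pics/w4.png

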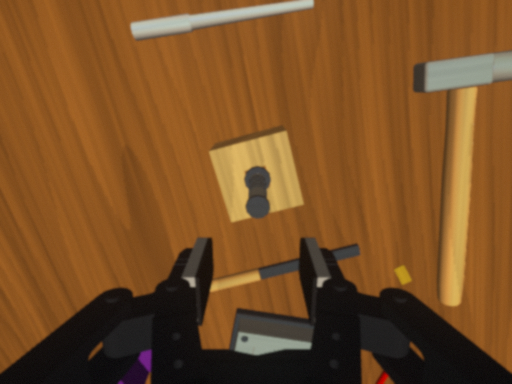

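The punch stands upright in the stand, its cap at (258,205), between the open jaws. I'll go down and grip it.

```bash
python3 -m pendant '[{"x":-0.009,"y":0.016,"z":0.3,"rx":0,"ry":0,"rz":0,"gripper":0},{"x":-0.009,"y":0.016,"z":0.6,"rx":0,"ry":0,"rz":0,"gripper":0},{"x":-0.009,"y":0.016,"z":0.8,"rx":0,"ry":0,"rz":0,"gripper":0},{"x":-0.009,"y":0.016,"z":0.8,"rx":0,"ry":0,"rz":0,"gripper":0}]'
python3 -m pendant '[{"x":0,"y":0,"z":0.2,"rx":0,"ry":0,"rz":0,"gripper":0},{"x":0,"y":0,"z":0.33,"rx":0,"ry":0,"rz":0,"gripper":0},{"x":0,"y":0,"z":0.33,"rx":0,"ry":0,"rz":0,"gripper":0},{"x":0,"y":0,"z":0.33,"rx":0,"ry":0,"rz":0,"gripper":-0.3},{"x":0,"y":0,"z":0.33,"rx":0,"ry":0,"rz":0,"gripper":-0.5},{"x":0,"y":0,"z":0.33,"rx":0,"ry":0,"rz":0,"gripper":-0.7},{"x":0,"y":0,"z":0.33,"rx":0,"ry":0,"rz":0,"gripper":-1},{"x":0,"y":0,"z":0.33,"rx":0,"ry":0,"rz":0,"gripper":-1},{"x":0,"y":0,"z":0.33,"rx":0,"ry":0,"rz":0,"gripper":-1},{"x":0,"y":0,"z":0.33,"rx":0,"ry":0,"rz":0,"gripper":-1},{"x":0,"y":0,"z":0.33,"rx":0,"ry":0,"rz":0,"gripper":-1}]' 80
```

```text
time_s: 10.02
eef_pos: [0.5601, -0.0091, 0.0968]
tcp_rot: [[0.2, 0.98, -0.006], [0.98, -0.2, 0.001], [-0.001, -0.006, -1.0]]
force: [-0.4, 0.0, -1.2]
gripper_width: 0.499
finger_force: 0.0
time_s: 10.93
eef_pos: [0.5627, -0.0103, 0.0688]
tcp_rot: [[0.202, 0.979, 0.002], [0.979, -0.202, 0.0], [0.001, 0.002, -1.0]]
force: [-1.6, 1.3, 9.8]
gripper_width: 0.144
finger_force: 77.9
```

```bash
python3 -m pendant '[{"x":0,"y":0,"z":-0.1,"rx":0,"ry":0,"rz":0,"gripper":-1},{"x":0,"y":0,"z":-0.3,"rx":0,"ry":0,"rz":0,"gripper":-1},{"x":0,"y":0,"z":-0.6,"rx":0,"ry":0,"rz":0,"gripper":-1},{"x":0,"y":0,"z":-0.6,"rx":0,"ry":0,"rz":0,"gripper":-1}]'
python3 -m pendant '[{"x":0,"y":0,"z":-0.3,"rx":0,"ry":0,"rz":0,"gripper":-1},{"x":0,"y":0,"z":-0.5,"rx":0,"ry":0,"rz":0,"gripper":-1},{"x":0,"y":0,"z":-0.5,"rx":0,"ry":0,"rz":0,"gripper":-1}]'
python3 go.py .5048 .2758 .175 -11.5
```

```text
time_s: 11.27
eef_pos: [0.5639, -0.0104, 0.1328]
tcp_rot: [[0.203, 0.979, 0.006], [0.979, -0.203, 0.0], [0.002, 0.006, -1.0]]
force: [0.8, 0.5, -0.2]
gripper_width: 0.143
finger_force: 78.3
time_s: 11.52
eef_pos: [0.5635, -0.0105, 0.1818]
tcp_rot: [[0.203, 0.979, 0.006], [0.979, -0.203, 0.0], [0.001, 0.005, -1.0]]
force: [-0.0, -0.2, -1.2]
gripper_width: 0.141
finger_force: 78.2
t 11.5167 shift [ 2.6845 -1.1548  0.0657] turn [ 0.0017 -0.0004 -0.001 ]
```

```bash
python3 -m pendant '[{"x":0.3,"y":-0.13,"z":0,"rx":0,"ry":0,"rz":0,"gripper":-1},{"x":0.6,"y":-0.26,"z":0,"rx":0,"ry":0,"rz":0,"gripper":-1},{"x":0.895,"y":-0.385,"z":0,"rx":0,"ry":0,"rz":0,"gripper":-1}]'|grep eef
python3 -m pendant '[{"x":0.3,"y":-0.13,"z":0,"rx":0,"ry":0,"rz":0,"gripper":-1},{"x":0.6,"y":-0.26,"z":0,"rx":0,"ry":0,"rz":0,"gripper":-1},{"x":0.895,"y":-0.385,"z":0,"rx":0,"ry":0,"rz":0,"gripper":-1}]'|grep eef
python3 -m pendant '[{"x":0.3,"y":-0.13,"z":0,"rx":0,"ry":0,"rz":0,"gripper":-1},{"x":0.6,"y":-0.26,"z":0,"rx":0,"ry":0,"rz":0,"gripper":-1},{"x":0.87,"y":-0.375,"z":0.1,"rx":0,"ry":0,"rz":0,"gripper":-1},{"x":0.87,"y":-0.375,"z":0.2,"rx":0,"ry":0,"rz":0,"gripper":-1},{"x":0.87,"y":-0.375,"z":0.2,"rx":0,"ry":0,"rz":0,"gripper":-1},{"x":0.87,"y":-0.375,"z":0.2,"rx":0,"ry":0,"rz":0,"gripper":-1}]'
python3 go.py .5048 .2758 .118 -11.5
python3 look.py w5.png .505,.276,.0478,.054,.05 .4685,.283,.07,.092,.035
python3 - <<'E'
from h import *
im,d=viewer.grab_frame("scene"); np.savez("scene2",im=im,d=d)
P=cloud("scene",d); m=(np.hypot(P[...,0]-.505,P[...,1]-.276)<.02)&(P[...,2]>.056)&(P[...,2]<.16)
for z in np.arange(.085,.19,.008):
    q=P[(np.hypot(P[...,0]-.505,P[...,1]-.276)<.018)&(abs(P[...,2]-z)<.004)]
    if len(q): print(z.round(3),len(q),q.mean(0).round(4))
v,u=[int(t.mean()) for t in np.where(m)]; print(u,v)
a=cv2.resize(np.load("w.npz")["im"],(500,375)); b=cv2.resize(im[v-50:v+50,u-40:u+40],(300,375),interpolation=2)
save("p5.png",np.hstack([a,b]))
E
```

```text
eef_pos: [0.542, 0.086, 0.1779]
eef_pos: [0.5223, 0.1819, 0.1779]
time_s: 12.52
eef_pos: [0.5038, 0.2725, 0.1576]
tcp_rot: [[0.203, 0.979, -0.0], [0.979, -0.203, -0.001], [-0.001, -0.0, -1.0]]
force: [0.3, 0.2, -0.9]
gripper_width: 0.141
finger_force: 78.2
t 12.5167 shift [0.0346 0.0031 0.3959] turn [-0.0001  0.0003 -0.001 ]
.505,.276,.0478,.054,.05 3435 [495.1 277.8] [44.2 62.9] 78.3 [0.0483 0.0499 0.0517]
.4685,.283,.07,.092,.035 1133 [468.2 283.3] [44.4 10.3] 78.1 [0.0707 0.0894 0.0912]
0.093 2 [0.5045 0.2739 0.0956]
0.101 14 [0.5046 0.2743 0.1018]
0.109 15 [0.505  0.2746 0.1089]
0.117 29 [0.5061 0.275  0.1177]
0.125 22 [0.5063 0.2752 0.1248]
0.133 23 [0.5096 0.2777 0.1355]
0.141 108 [0.5065 0.2754 0.14  ]
0.149 33 [0.5065 0.2767 0.1491]
0.157 26 [0.5054 0.2795 0.1582]
0.165 77 [0.5084 0.2797 0.1651]
0.173 90 [0.5084 0.2798 0.1729]
0.181 87 [0.5086 0.2798 0.1808]
0.189 87 [0.5083 0.2801 0.1887]
404 246
```

View pics/p5.png

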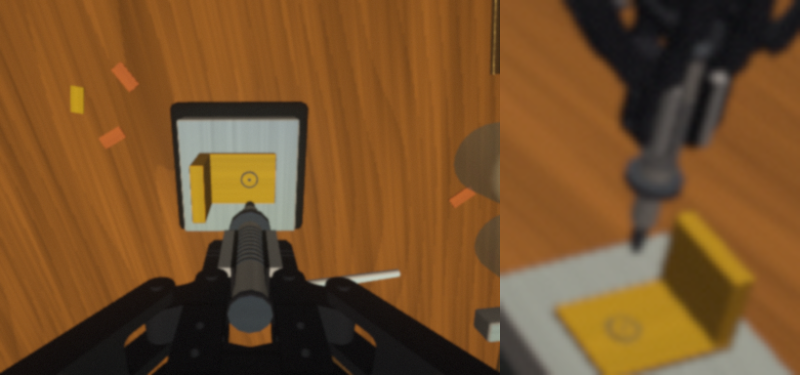

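The punch is upright, with its tip at (256,208) in wrist pixels, on the ring's column. The ring is 3.5 mm further along tool x, so I'll lower it just above the mark.

```bash
python3 -m pendant '[{"x":0.033,"y":0.002,"z":0.1,"rx":0,"ry":0,"rz":0,"gripper":-1},{"x":0.033,"y":0.002,"z":0.25,"rx":0,"ry":0,"rz":0,"gripper":-1},{"x":0.033,"y":0.002,"z":0.35,"rx":0,"ry":0,"rz":0,"gripper":-1},{"x":0.033,"y":0.002,"z":0.39,"rx":0,"ry":0,"rz":0,"gripper":-1},{"x":0.033,"y":0.002,"z":0.39,"rx":0,"ry":0,"rz":0,"gripper":-1},{"x":0.033,"y":0.002,"z":0.39,"rx":0,"ry":0,"rz":0,"gripper":-1},{"x":0.033,"y":0.002,"z":0.39,"rx":0,"ry":0,"rz":0,"gripper":-1}]'
python3 go.py .5049 .2758 .1085 -11.5
python3 look.py w6.png
python3 - <<'E'
from h import *
im,d=viewer.grab_frame("scene")
b=cv2.resize(im[225:275,380:440],(420,350),interpolation=2); a=cv2.resize(np.load("w.npz")["im"][140:230,205:305],(380,350),interpolation=2)
save("p6.png",np.hstack([a,b]))
E
```

```text
time_s: 13.2
eef_pos: [0.5049, 0.2764, 0.1191]
tcp_rot: [[0.203, 0.979, 0.001], [0.979, -0.203, 0.0], [0.001, 0.0, -1.0]]
force: [-0.2, -0.3, -2.2]
gripper_width: 0.14
finger_force: 78.2
t 13.2 shift [-0.0058  0.0007  0.1056] turn [ 0.0002 -0.0002 -0.001 ]
```

View pics/p6.png

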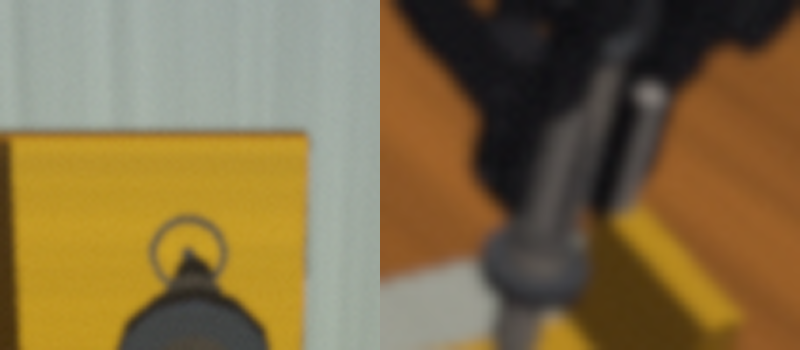

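The tip is just above the ring and at its centre. After allowing for parallax, I'll shift 1 mm and press.

```bash
python3 -m pendant '[{"x":-0.012,"y":0,"z":0,"rx":0,"ry":0,"rz":0,"gripper":-1},{"x":-0.012,"y":0,"z":0.03,"rx":0,"ry":0,"rz":0,"gripper":-1},{"x":-0.012,"y":0,"z":0.06,"rx":0,"ry":0,"rz":0,"gripper":-1},{"x":-0.012,"y":0,"z":0.08,"rx":0,"ry":0,"rz":0,"gripper":-1},{"x":-0.012,"y":0,"z":0.08,"rx":0,"ry":0,"rz":0,"gripper":-1},{"x":-0.012,"y":0,"z":0.08,"rx":0,"ry":0,"rz":0,"gripper":-1}]'
for i in 1 2 3; do python3 -m pendant '[{"x":0,"y":0,"z":0,"rx":0,"ry":0,"rz":0,"gripper":-1}]'|grep -E "eef|^force"; done
```

```text
time_s: 13.8
eef_pos: [0.5046, 0.2752, 0.1105]
tcp_rot: [[0.202, 0.979, 0.0], [0.979, -0.202, 0.0], [0.0, 0.0, -1.0]]
force: [0.1, -0.6, 2.2]
gripper_width: 0.142
finger_force: 78.2
eef_pos: [0.5045, 0.2752, 0.1106]
force: [1.1, -0.5, 1.6]
eef_pos: [0.5045, 0.2752, 0.1107]
force: [0.4, -0.6, 1.6]
eef_pos: [0.5045, 0.2752, 0.1107]
force: [-0.1, 0.1, 2.6]
```

```bash
python3 -m pendant '[{"x":0,"y":0,"z":0.015,"rx":0,"ry":0,"rz":0,"gripper":-1},{"x":0,"y":0,"z":0.03,"rx":0,"ry":0,"rz":0,"gripper":-1},{"x":0,"y":0,"z":0.03,"rx":0,"ry":0,"rz":0,"gripper":-1},{"x":0,"y":0,"z":0.03,"rx":0,"ry":0,"rz":0,"gripper":-1}]'|grep -E "eef|^force"
for i in 1 2 3 4 5; do python3 -m pendant '[{"x":0,"y":0,"z":0,"rx":0,"ry":0,"rz":0,"gripper":-1}]'|grep -E "eef|^force"; done
python3 look.py w7.png
python3 - <<'E'
from h import *
im,d=viewer.grab_frame("scene")
b=cv2.resize(im[225:285,380:440],(380,380),interpolation=2); a=cv2.resize(np.load("w.npz")["im"][140:230,205:305],(420,380),interpolation=2)
save("p7.png",np.hstack([a,b]))
E
```

```text
eef_pos: [0.5045, 0.2752, 0.1075]
force: [1.1, 0.2, 3.9]
eef_pos: [0.5045, 0.2752, 0.1076]
force: [0.7, -0.4, 3.3]
eef_pos: [0.5045, 0.2752, 0.1076]
force: [0.8, -0.1, 3.3]
eef_pos: [0.5045, 0.2752, 0.1076]
force: [0.5, -0.8, 3.4]
eef_pos: [0.5045, 0.2752, 0.1076]
force: [0.3, -1.0, 3.6]
eef_pos: [0.5045, 0.2752, 0.1076]
force: [2.2, 0.9, 4.0]
```

View pics/p7.png

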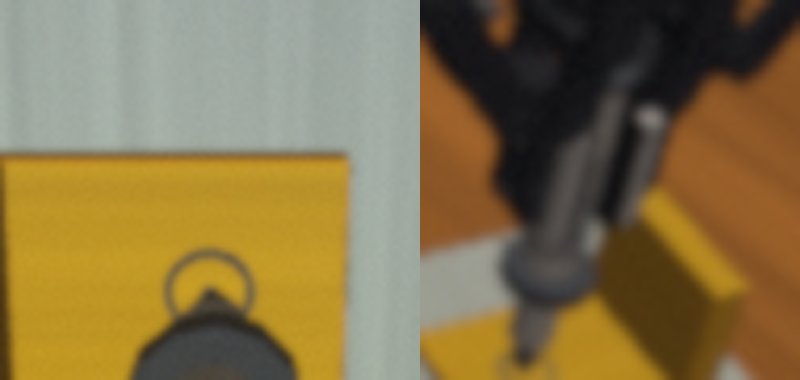

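The tip sits at the ring's centre in both views. The contact force is about 4.8 N and the nose is about 6 mm in, so I'm handing it in.

```bash
python3 -c "
from workcell import job; print(job.close_job())"
```

```text
the job is handed in; nothing more can be done
None
```

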